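# Set the light box iris to the red index

## Task

With a fingertip, gently push the blue pin on the iris lever of the light box: first all the way round to the open end of its scale (the green disc), then back until the lever points straight at the red index. Only push: do not pinch the lever, and leave the vial, the amber bottle and the flask where they stand.

Things in the scene. Friction and masses are not known exactly. Their poses are not given: they have to be found in the camera images.
- light_box: Fixed white lamp housing, top face 55 mm above the bench. Origin: on the bench under the iris axis, z up; it spans x -150 to +120, y +-135 mm; the lever sweeps over its -x part. Black iris ring: radius 56, top at 75 mm. On the top face, 125 mm from the axis: green disc (22 mm) at the open end of the arc, small black dot at the closed end. Low stops there (68 mm high) cannot be touched.
- iris_ring (a joint): Angle (rad) of iris ring and lever about the vertical axis through light_box's origin; grows counter-clockwise from above. 0: closed end, lever pointing 2.042 rad counter-clockwise from light_box's +x. 2.2: open end at the green disc, a hard stop. Friction 0.18 N m, damping 0.06 N m s/rad (about 2 N at the pin), no spring: it stays where left.
- lever_pin (a point): Centre of the top of the blue push pin: upright, round, 14 mm across, 92 mm from the ring axis, 68 to 102 mm above the bench. It stands on the lever, a flat blue bar 10 mm wide (63 to 68 mm above the bench) running radially from the ring to 105 mm from the axis. Site x points outwards along the lever, z up.
- lever_tip (a point): Point of the lever, 108 mm from the ring axis and 65.5 mm above the bench. Its x axis points outwards along the lever.
- red_mark: Red index, fixed on the light box: block 10 mm wide, 6 mm high, 112 to 135 mm from the ring axis, its point facing the axis. It lies just beyond the lever tip and does not hinder it. Origin: on the ring axis at the top face's height (not at the block); x points from the axis out through the index. The lever is set when its x has this direction, at a joint angle of 0.45 to 1.5 rad.
- vial: Loose capped glass vial, 28 mm across, 60 mm high, standing on the rear (+x) part of the light box's top. Origin: centre of its underside. Leave alone.
- reagent_bottle: Loose amber glass bottle, 68 mm across, 150 mm high, on the bench beside the light box. Origin: centre of its underside. Leave alone.
- flask: Loose green conical flask, 80 mm across at the foot, 122 mm high, on the bench beside the light box. Origin: centre of its underside. Leave alone.

How it is judged (in metres and radians):
On the way, in this order (a step that is already met when the one before it is completed fails the run):
1. the lever is pushed to the open end of its arc (joint above 2.1 rad) (value of joint iris_ring above 2.1 rad), for 0.1 s.
2. the lever is pushed back to point at the red index (angle between the x axis of lever_tip and the x axis of red_mark, either way round below 0.05 rad), for 0.2 s.
At the end, for the whole second after the job is handed in: The lever, after having been at the open end (above 2.1 of 2.2 rad), rests pointing at the red index within 0.05 rad (about 5 mm at the lever tip); the vial, bottle and flask stand upright within 15 mm of where they were (angle between the x axis of lever_tip and the x axis of red_mark, either way round below 0.05 rad and velocity of joint iris_ring between -0.05 and 0.05 rad/s and distance of each of vial, reagent_bottle, flask from where it was at the start of the episode below 0.015 m and angle between each of vial, reagent_bottle, flask's own z axis and vertical below 0.1 rad); the robot touches nothing.
It fails at once if the small capped vial is shifted by more than 15 mm, lifted or tipped (distance of vial from where it was at the start of the episode above 0.015 m or angle between vial's own z axis and vertical above 0.25 rad).
It fails at once if the amber bottle is shifted by more than 15 mm, lifted or tipped (distance of reagent_bottle from where it was at the start of the episode above 0.015 m or angle between reagent_bottle's own z axis and vertical above 0.25 rad).
It fails at once if the green flask is shifted by more than 15 mm, lifted or tipped (distance of flask from where it was at the start of the episode above 0.015 m or angle between flask's own z axis and vertical above 0.25 rad).
It fails at once if the iris lever or ring is pinched or forced (contact force of the fingers on it above 35 N) (contact force between the fingers and iris_ring above 35 N).
It also fails if it takes over 58 s, if anything falls off the work surface, if the arm or the gripper's body presses on something with over 40 N, if the wrist force passes 120 N, or if a joint passes its speed limit or range.

## Robot

A 6-joint arm with a two-finger parallel gripper is mounted at the origin on the work surface. World frame = base frame: x ahead of the robot, y to its left, z up, the work surface at z = 0. Lengths are in mm, angles in rad, forces in N, time in s.
With the tool pointing down it reaches from about 350 to 775 mm from the base axis. Payload 7.3 kg.
Tool frame: the origin (TCP) lies on the mounting face of the last link; the fingertips stand 178 mm ahead of it and the grasp point (between the pads) lies 159 mm ahead of it; z points along the fingers, y is the line along which they close (so a half turn about z gives the same grasp; the last joint's range is limited). The gripper opens to 92 mm and grips with 3 to 60 N. Pads are 19 mm wide; open, the fingers measure 130 mm over their backs; the gripper's body (75 mm by 190 mm) begins 47 mm behind the grasp point.
Start: joints at [1.153, 0.342, 1.524, -0, 1.275, -0.146], TCP at [140.922, 505.736, 404.741] pointing down, gripper open.
Joint ranges: [-2.53, 2.53], [-0.77, 2.02], [0.04, 2.7], [-1, 4.14], [0.28, 2.66], [-3.11, 3.11]. Speed limits (rad/s): [2.57, 2.57, 3.14, 3.14, 3.14, 3.14].

## Interface

Orientations are given as [roll, pitch, yaw] about the fixed x, y, z axes, in that order (R = Rz(yaw) Ry(pitch) Rx(roll)).
In Python, from plant import bot, vision gives the robot as it stands. The module is installed in compiled form; this text tells all that it offers.
- The arm moves only by the tool inch_along, called after ">>>" as name([rows], argument=value, ...), one row to a line, values as JSON. Schema: {"type":"object","properties":{"moves":{"type":"array","items":{"type":"array","items":{"type":"array","items":{"type":"number"},"minItems":5,"maxItems":5},"minItems":1,"maxItems":5},"minItems":1,"maxItems":1},"only":{"type":"string"},"quiet":{"type":"boolean"},"lines":{"type":"string"}},"required":["moves"],"additionalProperties":false}. moves is a list that holds a single list of rows (three levels of brackets), with 1 to 5 rows, each of 5 numbers: the finger opening in mm, then dx, dy, dz in a scale on which 1.0 is 0.3 m, then a turn about the tool's z in normalised numbers (1 is pi/2 rad); each row is the pose to reach, as a shift and turn from the pose commanded when the call began, along the tool's axes at that moment; what a row does not reach only later rows make up. A row lasts 1/8 s, in which the tool goes at most 62.5 mm and 0.188 rad, less where a joint would pass 70% of its speed; a pose out of reach is approached as far as the arm can. The fingers move at their own pace and stop on an object; the grip force is fixed at half the most. Time passes only in rows, so rows that do not move let the fingers close. The tool returns the time, the measured TCP pose, the force, the opening and the grip force at its end. only (a regular expression) keeps the lines of the reply that match it, lines (a string "A,B") keeps lines A to B, and quiet returns only ok. No shift or turn number may pass 1 either way. Input that does not fit is refused with a message, and nothing moves.
- bot.get_obs(): the state, without advancing time (a new reading comes with each control period).
- vision.capture(name): name is "side" or "top"; returns a dict with "color" (384x512x3 uint8, red, green, blue), "K" (3x3 intrinsics, pixels), "R" (3x3) and "t" (3): a world point X has camera coordinates R X + t. Camera axes: x right, y down, z forward; pixel columns grow to the right and rows downward; lengths in mm; the calibration is good to about 2 mm. A picture is of the moment at which its call begins. There is no depth.
- bot.close_job(): hands the job in; it is judged then, once.
The state is a dict: "time": time; "joint_positions": joint angles; "dq": joint speeds; "tau": joint torques, N m; "tool_pos": TCP position; "tcp_rot": TCP orientation; "contact_force": force on the tool from outside, world axes, zero at the start; "moment": the same for the moment, N m; "grip_width": finger opening in mm; "finger_force": force on a finger pad.
Only numpy, scipy, OpenCV 4.12 (cv2) and the standard library are available. Lean on these libraries where they do the work, as an engineer would, in place of code of your own. Each camera call takes 0.05 s, during which the arm holds its last target. There are 200 camera calls.

## Working session

There is one attempt and no reset: what is moved stays moved. The work goes in short steps, Python scripts to look and compute and a tool call to move; the robot and the scene stay as the last step left them, time stands still between calls to the robot, and variables do not carry over. Pictures are saved under pics/ and viewed, at most 10 in all, crops included, and the job is handed in when it is done.

```bash
mkdir -p pics
```

Run:
```python
from plant import bot, vision
import cv2,numpy as np
o=bot.get_obs();print({k:np.round(v,3) for k,v in o.items()})
for n in("top","side"):
    c=vision.capture(n);cv2.imwrite(f"pics/{n}0.png",c["color"][...,::-1]);np.savez(f"{n}0.npz",**c)
    print(n,c["K"].round(1).tolist(),(-c["R"].T@c["t"]).round(1),c["R"].round(3).tolist())
```

```text
{'time': np.float64(0.0), 'joint_positions': array([ 1.153,  0.343,  1.525, -0.   ,  1.275, -0.146]), 'dq': array([-0.002,  0.   ,  0.   , -0.   , -0.002,  0.   ]), 'tau': array([ -0.   , -43.125, -24.422,   0.072,   0.056,  -0.   ]), 'tool_pos': array([140.871, 505.606, 404.06 ]), 'tcp_rot': array([-3.14, -0.  ,  2.87]), 'contact_force': array([0.418, 0.123, 0.854]), 'moment': array([-0.002, -0.023, -0.055]), 'finger_force': np.float64(0.0), 'grip_width': np.float64(91.698)}
top [[442.3, 0.0, 258.2], [0.0, 442.3, 179.1], [0.0, 0.0, 1.0]] [ 438.3    9.6 1127.2] [[-0.019, -1.0, -0.006], [-0.99, 0.019, -0.14], [0.14, 0.003, -0.99]]
side [[350.4, 0.0, 259.0], [0.0, 350.4, 190.0], [0.0, 0.0, 1.0]] [320.7 499.2 736.9] [[-0.881, -0.472, 0.005], [-0.35, 0.644, -0.68], [0.318, -0.601, -0.733]]
```

View pics/top0.png

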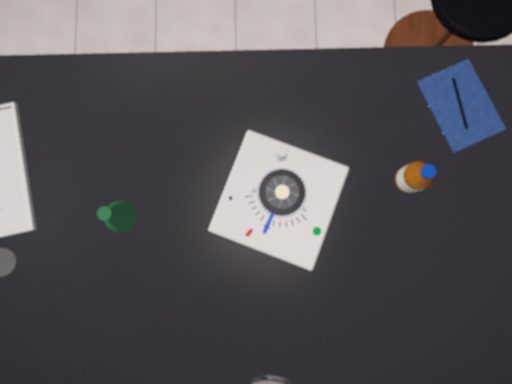

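View pics/side0.png

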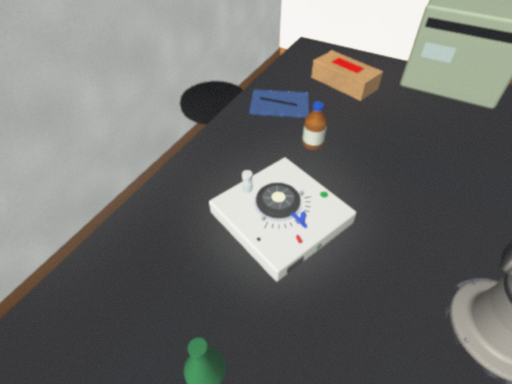

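The top view shows the box centred near (283,191), with the blue lever towards (267,232), red index (250,232), green disc (317,231) and closed dot (231,198). The vial is at (282,153), the bottle at (415,178) and the flask at (120,215). The side view agrees: ring (278,200), lever (300,219), red (299,239), green (324,194).

Create h.py:
```python
import cv2,numpy as np
from plant import bot,vision
def ray(c,px,z):
    d=c["R"].T@np.linalg.inv(c["K"])@np.array([px[0],px[1],1.]); o=-c["R"].T@c["t"]
    return (o+d*(z-o[2])/d[2])
def two(ca,pa,cb,pb):
    P=[c["K"]@np.c_[c["R"],c["t"]] for c in(ca,cb)]
    X=cv2.triangulatePoints(P[0],P[1],np.array(pa,float).reshape(2,1),np.array(pb,float).reshape(2,1))[:,0]
    return X[:3]/X[3]
def mask(c,col,box):
    h=cv2.cvtColor(c["color"],cv2.COLOR_RGB2HSV).astype(int);H,S,V=h[...,0],h[...,1],h[...,2]
    m={"red":((H<8)|(H>172))&(S>110)&(V>70),"green":(H>45)&(H<85)&(S>110)&(V>60),"blue":(H>105)&(H<130)&(S>110)&(V>60),"dark":V<75}[col]
    k=np.zeros_like(m);x0,y0,x1,y1=box;k[y0:y1,x0:x1]=1
    return m&(k>0)
def cen(m):
    n,l,s,ce=cv2.connectedComponentsWithStats(m.astype(np.uint8));i=1+np.argmax(s[1:,4]);return ce[i],s[i]
BOX={"top":(205,130,350,270),"side":(205,155,358,278)}
```

Run:
```python
from h import *
C={n:dict(np.load(n+"0.npz")) for n in BOX}
px={}
for n,c in C.items():
    big=cv2.resize(c["color"],None,fx=5,fy=5,interpolation=cv2.INTER_CUBIC)
    for k in("red","green","blue"):
        p,s=cen(mask(c,k,BOX[n]));px[n,k]=p;print(n,k,p.round(2),s,ray(c,p,{"red":61,"green":55,"blue":68}[k]).round(1))
    b=(245,155,315,225) if n=="top" else (245,172,312,228)
    p,s=cen(mask(c,"dark",b));
    cs,_=cv2.findContours(mask(c,"dark",b).astype(np.uint8),0,1);cc=max(cs,key=cv2.contourArea);e=cv2.fitEllipse(cc);print("ring",e,ray(c,e[0],75).round(1));px[n,"ring"]=e[0]
    b=(224,192,238,205) if n=="top" else (253,233,264,245)
    m=mask(c,"dark",b)
    g=255-c["color"].min(2).astype(float);x0,y0,x1,y1=b;w=np.clip(g[y0:y1,x0:x1]-60,0,None);yy,xx=np.mgrid[y0:y1,x0:x1];p=np.array([(w*xx).sum(),(w*yy).sum()])/w.sum();px[n,"dot"]=p
    print("dot",p,ray(c,p,55).round(1))
for k in("red","green","ring","dot"):print(k,two(C["top"],px["top",k],C["side"],px["side",k]).round(1))
a=C["top"]["color"][180:250,220:330];b=C["side"]["color"][185:250,250:350]
cv2.imwrite("pics/crop.png",np.vstack([cv2.resize(x,(550,300),interpolation=cv2.INTER_CUBIC) for x in(a,b)])[...,::-1])
```

```text
top red [248.69 232.31] [247 230   5   6  13] [460.5  38.4  61. ]
top green [316.42 230.58] [314 228   6   6  33] [ 461.7 -124.6   55. ]
top blue [268.22 221.96] [264 213  10  19  49] [484.   -8.8  68. ]
ring ((216.87228393554688, 214.03677368164062), (79.44922637939453, 177.00326538085938), 71.25555419921875) [504.8 113.   75. ]
dot [230.24074074 197.68350168] [545.2  82.2  55. ]
side red [298.9  238.85] [297 236   5   7  20] [458.5  37.7  61. ]
side green [323.7  194.25] [321 193   6   4  20] [ 459.6 -127.4   55. ]
side blue [299.57 217.93] [291 212  15  15  97] [480.4 -14.6  68. ]Traceback (most recent call last):
  File "<stdin>", line 10, in <module>
cv2.error: OpenCV(4.12.0) /io/opencv/modules/imgproc/src/shapedescr.cpp:361: error: (-201:Incorrect size of input array) There should be at least 5 points to fit the ellipse in function 'fitEllipseNoDirect'
```

Run:
```python
from h import *
C={n:dict(np.load(n+"0.npz")) for n in BOX}
px={}
for n,c in C.items():
    for k in("red","green"):px[n,k]=cen(mask(c,k,BOX[n]))[0]
    b=(245,160,315,222) if n=="top" else (247,174,308,226)
    im=c["color"];V=im.max(2);m=np.zeros(V.shape,np.uint8);x0,y0,x1,y1=b;m[y0:y1,x0:x1]=(V<110)[y0:y1,x0:x1]
    _,l,s,_=cv2.connectedComponentsWithStats(m);i=1+np.argmax(s[1:,4]);print(n,s[i])
    cc=cv2.convexHull(np.argwhere(l==i)[:,::-1].astype(np.int32));e=cv2.fitEllipse(cc);px[n,"ring"]=e[0]
    print("ring",np.round(e[0],1),np.round(e[1],1),ray(c,e[0],75).round(1))
    b=(224,192,238,205) if n=="top" else (253,233,264,245);x0,y0,x1,y1=b
    w=np.clip(150-V[y0:y1,x0:x1].astype(float),0,None);yy,xx=np.mgrid[y0:y1,x0:x1];p=np.array([(w*xx).sum(),(w*yy).sum()])/w.sum();px[n,"dot"]=p
    print("dot",p,ray(c,p,55).round(1))
for k in("red","green","ring","dot"):print(k,two(C["top"],px["top",k],C["side"],px["side",k]).round(1))
a=C["top"]["color"][180:250,220:330];b=C["side"]["color"][185:250,250:350]
cv2.imwrite("pics/crop.png",np.vstack([cv2.resize(x,(550,300),interpolation=cv2.INTER_CUBIC) for x in(a,b)])[...,::-1])
```

```text
top [260 170  45  45 735]
ring [281.7 191.9] [44.  44.5] [554.7 -42.5  75. ]
dot [230.2875 197.6125] [545.4  82.   55. ]
side [257 183  43  35 630]
ring [277.8 200. ] [33.9 42.9] [550.  -35.8  75. ]
dot [258.32824427 238.60305344] [544.   78.4  55. ]
red [459.7  38.2  61.2]
green [ 460.6 -124.4   57.8]
ring [554.8 -43.3  65.3]
dot [544.1  81.4  59.4]
```

View pics/crop.png

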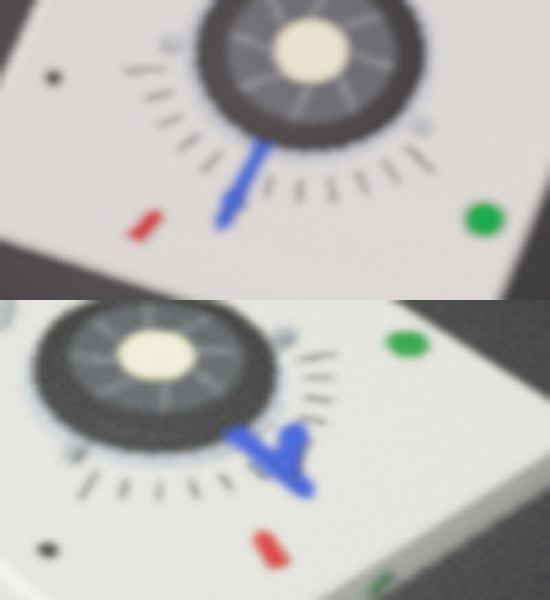

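The side and top views agree on the layout. The axis is at about (555,-42), with green and dot both 125 mm from it and 2.21 rad apart, so the geometry fits the text. The red index is at joint ≈0.78 and the lever at ≈1.05 now. I'll close the fingers, align the tool with the world axes, and move in high.

Units first: shifts go in shares of 0.3 m and turns go in shares of pi/2 rad. So -220 mm / 300 = -0.7333, -180 mm / 300 = -0.6, -0.27 rad / 1.5708 = -0.1719.

>>> inch_along([
  [[0,-0.7333,-0.6,0,-0.1719],[0,-0.7333,-0.6,0,-0.1719],[0,-0.7333,-0.6,0,-0.1719],[0,-0.7333,-0.6,0,-0.1719],[0,-0.7333,-0.6,0,-0.1719]],
])

```text
time: 0.72
tool_pos: [305.4, 271.2, 404.6]
tcp_rot: [-3.141, -0.0, 3.138]
contact_force: [0.4, 0.2, -0.1]
grip_width: 46.4
finger_force: 0.0
```

Run:
```python
from h import *
C={n:dict(np.load(n+"0.npz")) for n in BOX}
c=C["side"];print(ray(c,(303.3,213.2),98),ray(c,(304.5,224.5),68))
m=mask(C["top"],"blue",BOX["top"]);ys,xs=np.nonzero(m)
P=np.array([ray(C["top"],p,72)[:2] for p in zip(xs,ys)])-[554.7,-42.5];print(np.degrees(np.arctan2(P[:,1],P[:,0])).mean())
o=bot.get_obs();print(o["tool_pos"],o["tcp_rot"],o["contact_force"])
```

```text
[471.25202073  -8.65251302  98.        ] [462.04388572  -1.89034823  68.        ]
154.51642840529053
[305.42318569 271.16345286 404.59921078] [-3.14121319e+00 -9.98058826e-05  3.13814108e+00] [ 0.42617509  0.17717294 -0.09031164]
```

To row units: -226 mm / 300 = -0.7533, -168 mm / 300 = -0.56.

>>> inch_along([
  [[0,-0.56,-0.7533,0,0],[0,-0.56,-0.7533,0,0],[0,-0.56,-0.7533,0,0],[0,-0.56,-0.7533,0,0],[0,-0.56,-0.7533,0,0]],
])

```text
time: 1.35
tool_pos: [473.4, 44.3, 404.3]
tcp_rot: [-3.141, -0.0, 3.137]
contact_force: [1.0, 0.9, 0.1]
grip_width: 0.7
finger_force: 0.0
```

>>> inch_along([
  [[0,0,0,0.1667,0],[0,0,0,0.3333,0],[0,0,0,0.4,0],[0,0,0,0.4,0],[0,0,0,0.4,0]],
])

```text
time: 1.98
tool_pos: [472.5, 47.0, 285.6]
tcp_rot: [-3.142, 0.001, 3.14]
contact_force: [-0.6, -0.1, 0.7]
grip_width: 0.7
finger_force: 0.0
```

Run:
```python
from h import *
o=bot.get_obs();print(o["grip_width"],o["tool_pos"])
c=vision.capture("side");cv2.imwrite("pics/s1.png",cv2.resize(c["color"][120:290,200:400],(800,600))[...,::-1])
```

```text
0.7211612880387107 [472.52912751  47.003427   285.56756037]
```

View pics/s1.png

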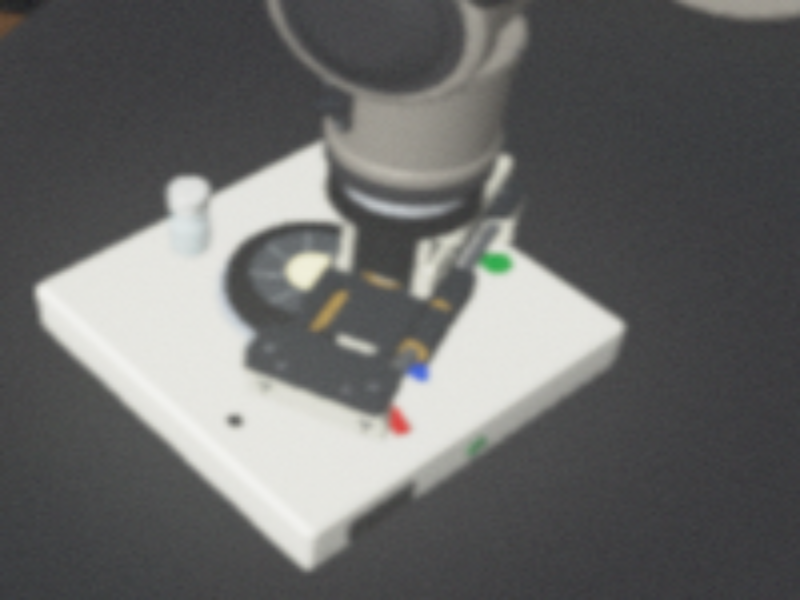

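The closed gripper sits over the closed side of the lever tip (blue tip at (418,372) in the crop, red at (400,420)), clear of everything. Next I go down to fingertip height 80 mm and approach.

To row units: 28 mm / 300 = 0.0933, 14 mm / 300 = 0.0467.

>>> inch_along([
  [[0,0,0,0.0467,0],[0,0,0,0.0933,0],[0,0,0,0.0933,0],[0,0,0,0.0933,0]],
])

```text
time: 2.52
tool_pos: [472.2, 47.0, 256.6]
tcp_rot: [3.141, -0.0, 3.14]
contact_force: [-0.1, -1.4, -0.4]
grip_width: 0.8
finger_force: 0.0
```

>>> inch_along([
  [[0,0,-0.02,0,0],[0,0,-0.04,0,0],[0,0,-0.0533,0,0],[0,0,-0.0667,0,0],[0,0,-0.0667,0,0]],
])

```text
time: 3.15
tool_pos: [472.1, 26.7, 256.7]
tcp_rot: [3.142, 0.0, 3.139]
contact_force: [0.5, -0.1, -0.9]
grip_width: 0.6
finger_force: 0.0
```

To row units: -40 mm / 300 = -0.1333, -32 mm / 300 = -0.1067.

>>> inch_along([
  [[0,0.0067,-0.0267,0,0],[0,0.0133,-0.0533,0,0],[0,0.02,-0.08,0,0],[0,0.0233,-0.1067,0,0],[0,0.0267,-0.1333,0,0]],
])

```text
time: 3.78
tool_pos: [463.9, -13.6, 256.7]
tcp_rot: [3.142, 0.0, 3.14]
contact_force: [-1.7, 3.0, -0.1]
grip_width: 0.6
finger_force: 1.3
```

>>> inch_along([
  [[0,0,-0.0267,0,0],[0,-0.0033,-0.0533,0,0],[0,-0.01,-0.08,0,0],[0,-0.02,-0.1067,0,0],[0,-0.0267,-0.12,0,0]],
])

```text
time: 4.4
tool_pos: [472.3, -49.6, 256.7]
tcp_rot: [-3.141, 0.0, 3.139]
contact_force: [-1.5, 2.1, 0.3]
grip_width: 0.6
finger_force: 1.0
```

Run:
```python
from h import *
o=bot.get_obs();print(o["tool_pos"],o["contact_force"])
c=vision.capture("side");cv2.imwrite("pics/s2.png",cv2.resize(c["color"][120:290,200:400],(800,600))[...,::-1])
```

```text
[472.30103934 -49.63708075 256.7273372 ] [-1.46079505  2.1202528   0.27705527]
```

View pics/s2.png

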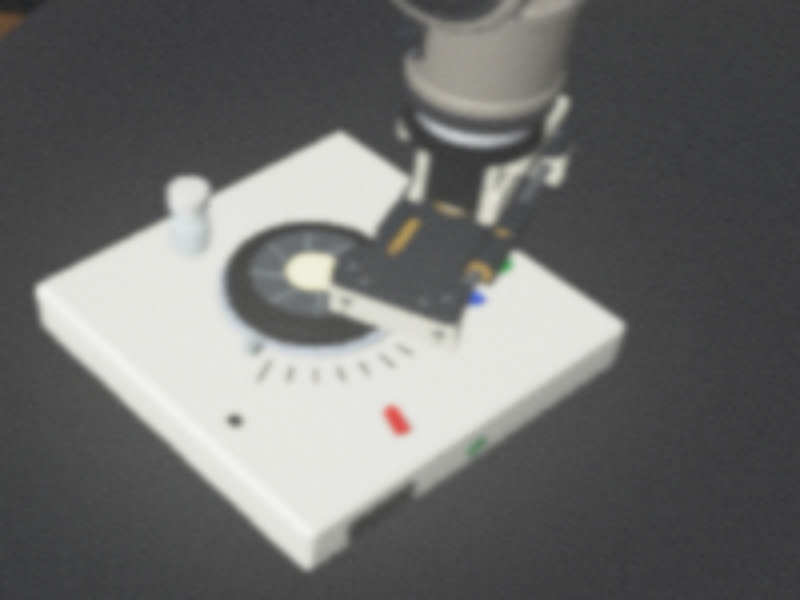

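Contact is light (about 2.5 N) and the lever is moving. The blue tip is at (478,298) in the crop, short of the green at (505,266). I'll calibrate the tip angle against the expected finger offset.

Run:
```python
from h import *
c=vision.capture("side");m=mask(c,"blue",BOX["side"]);ys,xs=np.nonzero(m);print(len(xs),xs.min(),xs.max(),ys.min(),ys.max())
for p in zip(xs,ys):
    q=ray(c,p,66)[:2]-[554.7,-42.5];print(p,np.hypot(*q).round(0),(np.degrees(np.arctan2(q[1],q[0]))%360).round(1))
```

```text
7 317 319 203 205
(np.int64(318), np.int64(203)) 103.0 202.7
(np.int64(319), np.int64(203)) 106.0 202.8
(np.int64(317), np.int64(204)) 101.0 200.6
(np.int64(318), np.int64(204)) 103.0 200.8
(np.int64(319), np.int64(204)) 106.0 201.0
(np.int64(318), np.int64(205)) 104.0 199.0
(np.int64(319), np.int64(205)) 106.0 199.2
```

To row units: -23 mm / 300 = -0.0767, -18 mm / 300 = -0.06.

>>> inch_along([
  [[0,-0.0067,-0.02,0,0],[0,-0.0167,-0.04,0,0],[0,-0.0233,-0.06,0,0],[0,-0.0333,-0.0767,0,0],[0,-0.0333,-0.0767,0,0]],
])

```text
time: 5.12
tool_pos: [482.3, -72.6, 256.8]
tcp_rot: [-3.141, 0.001, 3.14]
contact_force: [0.0, 0.2, 0.0]
grip_width: 0.4
finger_force: 0.1
```

Run:
```python
from h import *
c=vision.capture("side");m=mask(c,"blue",BOX["side"]);ys,xs=np.nonzero(m);print(len(xs))
for p in zip(xs,ys):
    q=ray(c,p,66)[:2]-[554.7,-42.5];print(p,np.hypot(*q).round(0),(np.degrees(np.arctan2(q[1],q[0]))%360).round(1))
```

```text
5
(np.int64(317), np.int64(195)) 105.0 217.6
(np.int64(318), np.int64(195)) 107.0 217.4
(np.int64(319), np.int64(195)) 110.0 217.2
(np.int64(317), np.int64(196)) 104.0 215.8
(np.int64(318), np.int64(196)) 107.0 215.6
```

To row units: -2 mm / 300 = -0.0067, -1 mm / 300 = -0.0033.

>>> inch_along([
  [[0,0,-0.0033,0,0],[0,-0.0033,-0.0067,0,0],[0,-0.0033,-0.0067,0,0]],
])

```text
time: 5.55
tool_pos: [482.8, -74.0, 256.7]
tcp_rot: [3.141, -0.0, 3.14]
contact_force: [-0.0, 1.6, 0.7]
grip_width: 0.7
finger_force: 0.9
```

>>> inch_along([
  [[0,0,-0.0033,0,0],[0,-0.0033,-0.0033,0,0]],
])

```text
time: 5.8
tool_pos: [483.8, -75.0, 256.6]
tcp_rot: [3.142, -0.001, 3.14]
contact_force: [-1.4, 1.9, 0.1]
grip_width: 0.7
finger_force: 0.9
```

To row units: -1 mm / 300 = -0.0033.

>>> inch_along([
  [[0,0,-0.0033,0,0],[0,0,-0.0033,0,0]],
])

```text
time: 6.05
tool_pos: [484.1, -76.1, 256.7]
tcp_rot: [3.141, 0.001, 3.14]
contact_force: [0.9, 3.1, 0.0]
grip_width: 0.3
finger_force: 1.4
```

>>> inch_along([
  [[0,0,-0.0033,0,0],[0,0,-0.0033,0,0]],
])

```text
time: 6.3
tool_pos: [484.3, -76.9, 256.8]
tcp_rot: [3.141, 0.001, 3.14]
contact_force: [2.5, 4.5, -1.4]
grip_width: 0.5
finger_force: 2.0
```

To row units: -1 mm / 300 = -0.0033.

>>> inch_along([
  [[0,0,-0.0033,0,0],[0,0,-0.0033,0,0]],
])

```text
time: 6.55
tool_pos: [484.4, -77.9, 256.9]
tcp_rot: [3.141, 0.002, 3.14]
contact_force: [3.4, 5.1, -1.4]
grip_width: 0.5
finger_force: 2.3
```

Run:
```python
from h import *
print(bot.get_obs()["contact_force"])
```

```text
[ 3.4281841   5.09092584 -1.41118578]
```

The force is rising above friction where I predicted the stop (finger y ≈ -76.7), so the open end has been reached. I'll back off, lift, and cross over to the other side.

To row units: -60 mm / 300 = -0.2, -50 mm / 300 = -0.1667.

>>> inch_along([
  [[0,0,0.0333,0,0],[0,0,0.04,0,0],[0,0,0.04,-0.1667,0],[0,0,0.04,-0.2,0],[0,0,0.04,-0.2,0]],
])

```text
time: 7.18
tool_pos: [483.8, -66.0, 317.1]
tcp_rot: [-3.141, 0.001, 3.14]
contact_force: [0.1, 0.4, -0.1]
grip_width: 0.4
finger_force: 0.0
```

>>> inch_along([
  [[0,0,-0.1333,0,0],[0,0,-0.2667,0,0],[0,0,-0.2733,0,0],[0,0,-0.2733,0,0]],
])

```text
time: 7.68
tool_pos: [483.4, -147.8, 315.6]
tcp_rot: [3.14, -0.002, 3.139]
contact_force: [0.5, 0.0, -0.2]
grip_width: 0.6
finger_force: 0.0
```

>>> inch_along([
  [[0,0,0,0.1,0],[0,0,0,0.2,0],[0,0,0,0.2,0],[0,0,0,0.2,0]],
])

```text
time: 8.18
tool_pos: [484.1, -147.5, 257.4]
tcp_rot: [-3.141, 0.001, 3.141]
contact_force: [-0.2, -0.1, 0.6]
grip_width: 0.5
finger_force: 0.0
```

Run:
```python
from h import *
for n in BOX:
    c=vision.capture(n);m=mask(c,"blue",BOX[n]);ys,xs=np.nonzero(m);print(n,len(xs))
    if n=="side":cv2.imwrite("pics/s3.png",cv2.resize(c["color"][120:290,200:400],(800,600))[...,::-1])
```

```text
top 39
side 86
```

View pics/s3.png

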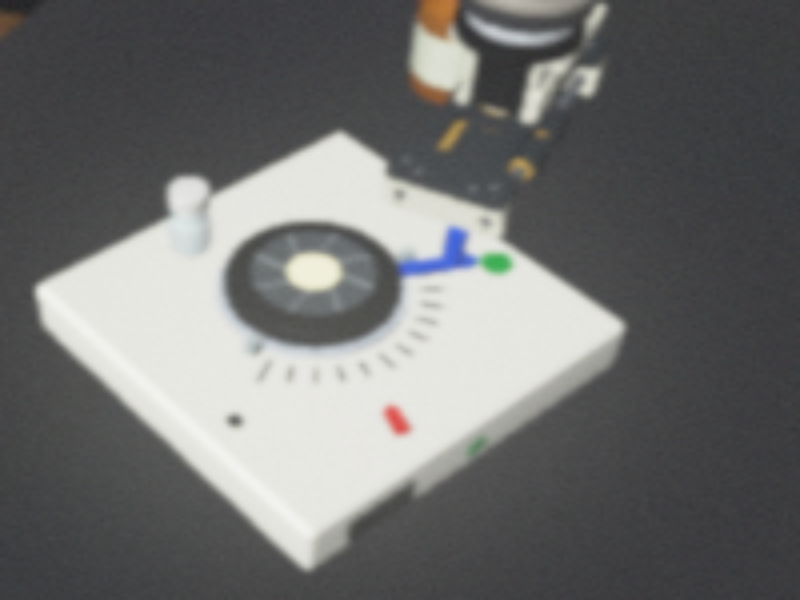

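The lever points exactly at the green disc: tip (475,262), disc (496,263). The finger is now on its far side, so I'll push back.

To row units: 42 mm / 300 = 0.14, 34 mm / 300 = 0.1133.

>>> inch_along([
  [[0,0,0.03,0,0],[0,0,0.06,0,0],[0,0.0133,0.08,0,0],[0,0.03,0.1133,0,0],[0,0.0433,0.14,0,0]],
])

```text
time: 8.9
tool_pos: [469.9, -105.8, 256.7]
tcp_rot: [-3.141, -0.002, 3.14]
contact_force: [-4.2, -4.4, 0.2]
grip_width: 0.4
finger_force: 2.1
```

>>> inch_along([
  [[0,0.0133,0.0333,0,0],[0,0.02,0.0633,0,0],[0,0.0233,0.0933,0,0],[0,0.0267,0.1233,0,0],[0,0.0267,0.1533,0,0]],
])

```text
time: 9.52
tool_pos: [462.9, -59.3, 256.7]
tcp_rot: [3.141, -0.0, 3.14]
contact_force: [-2.2, -2.8, 0.6]
grip_width: 0.2
finger_force: 1.2
```

>>> inch_along([
  [[0,-0.0033,0.03,0,0],[0,-0.01,0.06,0,0],[0,-0.02,0.0833,0,0],[0,-0.03,0.1067,0,0],[0,-0.0367,0.1233,0,0]],
])

```text
time: 10.15
tool_pos: [474.3, -22.6, 256.7]
tcp_rot: [3.142, 0.0, 3.14]
contact_force: [0.2, -2.4, 0.1]
grip_width: 0.6
finger_force: 1.2
```

Run:
```python
from h import *
c=vision.capture("side");cv2.imwrite("pics/s4.png",cv2.resize(c["color"][120:290,200:400],(800,600))[...,::-1])
```

```text
(no output)
```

View pics/s4.png

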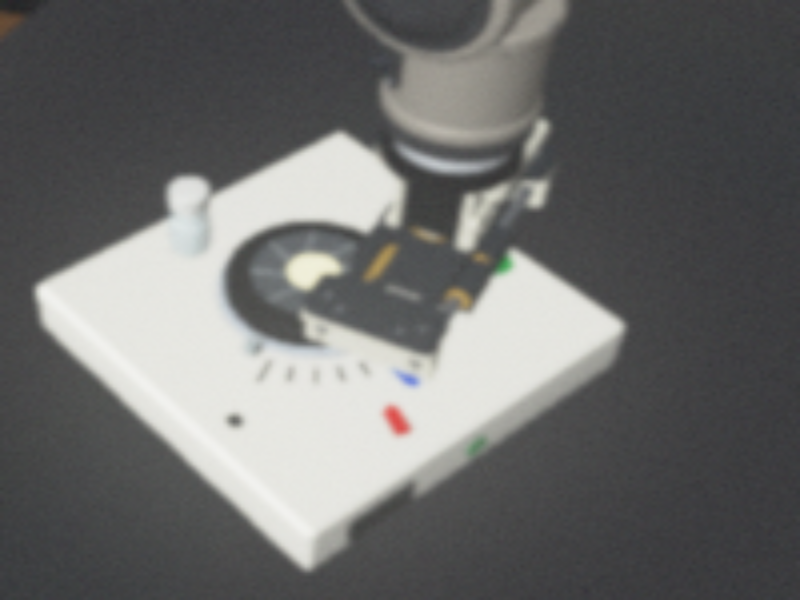

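Blue tip at (405,377) in the crop, now just short of the red index at (397,420). I'll push most of what remains, then back off for a clear view.

To row units: 12 mm / 300 = 0.04, 10 mm / 300 = 0.0333.

>>> inch_along([
  [[0,-0.0067,0.0133,0,0],[0,-0.0167,0.0233,0,0],[0,-0.0233,0.0333,0,0],[0,-0.0267,0.04,0,0],[0,-0.0267,0.04,0,0]],
])

```text
time: 10.82
tool_pos: [482.2, -10.9, 256.7]
tcp_rot: [3.141, 0.001, 3.14]
contact_force: [0.7, -1.2, -0.4]
grip_width: 0.7
finger_force: 0.5
```

>>> inch_along([
  [[0,0,-0.0333,0,0],[0,0,-0.0667,0,0],[0,0,-0.0667,-0.1,0],[0,0,-0.0667,-0.2,0],[0,0,-0.0667,-0.2,0]],
])

```text
time: 11.45
tool_pos: [482.5, -31.8, 318.6]
tcp_rot: [-3.141, 0.005, 3.139]
contact_force: [0.0, -0.6, -0.3]
grip_width: 0.4
finger_force: 0.0
```

>>> inch_along([
  [[0,0,-0.2,0,0],[0,0,-0.4,0,0],[0,0,-0.4333,0,0],[0,0,-0.4333,0,0]],
])

```text
time: 11.95
tool_pos: [481.3, -161.6, 315.7]
tcp_rot: [3.14, -0.001, 3.138]
contact_force: [-0.7, 0.7, 0.0]
grip_width: 0.3
finger_force: 0.0
```

Create m.py:
```python
from h import *
A=np.array([554.7,-42.5])
for n in BOX:
    c=vision.capture(n);np.savez(n+"1.npz",**c)
    p,s=cen(mask(c,"red",BOX[n]));q=ray(c,p,61)[:2]-A;print(n,"red",p.round(1),np.hypot(*q).round(1),np.degrees(np.arctan2(q[1],q[0])).round(2))
    m=mask(c,"blue",BOX[n]);ys,xs=np.nonzero(m)
    P=np.array([ray(c,(x,y),68)[:2] for x,y in zip(xs,ys)])-A
    r=np.hypot(*P.T);a=np.degrees(np.arctan2(P[:,1],P[:,0]))
    print("blue",len(r),"mean",a.mean().round(2),"r<78",a[r<78].mean().round(2),"r>98",a[r>98].mean().round(2))
    cv2.imwrite(f"pics/{n}9.png",cv2.resize(c["color"][170:255,220:330],(800,600),interpolation=cv2.INTER_CUBIC)[...,::-1])
```

```bash
python3 m.py
```

```text
top red [248.9 232.2] 123.7 139.41
blue 45 mean 141.24 r<78 141.28 r>98 141.79
side red [298.9 238.8] 125.2 140.18
blue 99 mean 146.18 r<78 147.73 r>98 142.36
```

View pics/top9.png

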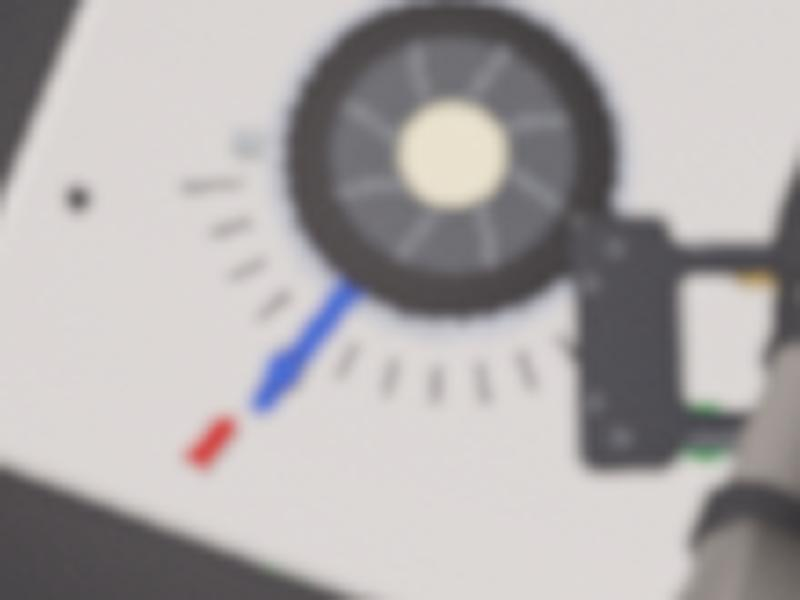

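View pics/side9.png

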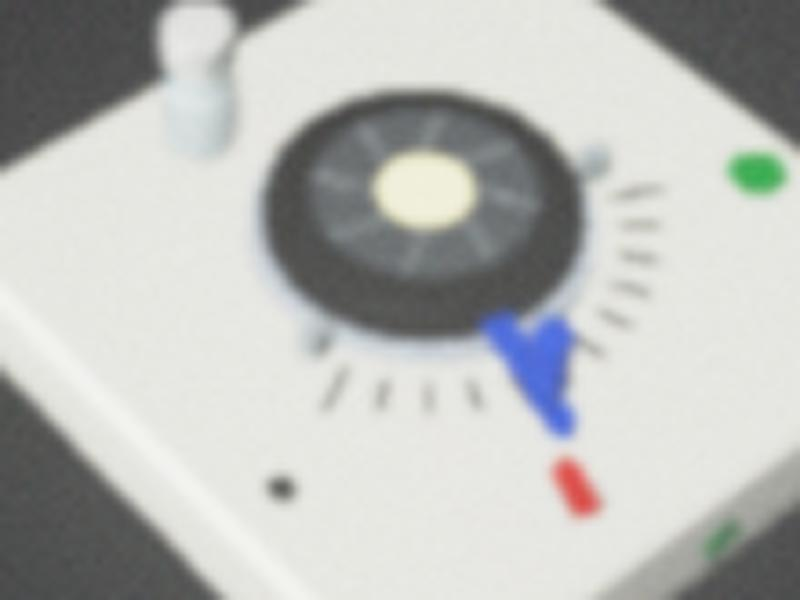

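Both views show the lever about 1.9° (0.033 rad) short of red: top view 141.3° against 139.4°. It needs about 2 mm more at the finger.

To row units: 125 mm / 300 = 0.4167, 120 mm / 300 = 0.4.

>>> inch_along([
  [[0,0,0.2,0,0],[0,0,0.4,0,0],[0,0,0.4167,0,0],[0,0,0.4167,0,0]],
])

```text
time: 12.55
tool_pos: [481.9, -34.9, 316.8]
tcp_rot: [-3.141, 0.0, -3.14]
contact_force: [0.3, 0.1, 0.8]
grip_width: 0.6
finger_force: 0.0
```

>>> inch_along([
  [[0,0,0,0.1,0],[0,0,0,0.2,0],[0,0,0,0.2,0],[0,0,0,0.2,0]],
])

```text
time: 13.05
tool_pos: [482.4, -36.7, 257.5]
tcp_rot: [-3.141, 0.001, 3.139]
contact_force: [0.5, 0.8, 1.0]
grip_width: 0.4
finger_force: 0.0
```

>>> inch_along([
  [[0,-0.0033,0.0333,0,0],[0,-0.0033,0.0667,0,0],[0,-0.0033,0.0833,0,0],[0,-0.0033,0.09,0,0],[0,-0.0033,0.09,0,0]],
])

```text
time: 13.68
tool_pos: [483.4, -9.1, 257.1]
tcp_rot: [-3.141, 0.002, 3.14]
contact_force: [1.0, -1.9, -0.1]
grip_width: 0.4
finger_force: 1.2
```

>>> inch_along([
  [[0,0,0,0,0],[0,0,0,0,0]],
])

```text
time: 13.92
tool_pos: [483.1, -9.2, 256.8]
tcp_rot: [3.142, 0.0, 3.14]
contact_force: [1.1, -2.4, 1.5]
grip_width: 0.3
finger_force: 1.3
```

To row units: -60 mm / 300 = -0.2, -30 mm / 300 = -0.1.

>>> inch_along([
  [[0,0,-0.0333,0,0],[0,0,-0.0667,0,0],[0,0,-0.0667,-0.1,0],[0,0,-0.0667,-0.2,0],[0,0,-0.0667,-0.2,0]],
])

```text
time: 14.55
tool_pos: [483.3, -29.7, 318.4]
tcp_rot: [-3.141, 0.004, 3.139]
contact_force: [-0.0, 0.3, 0.6]
grip_width: 0.7
finger_force: 0.0
```

>>> inch_along([
  [[0,0,-0.2,0,0],[0,0,-0.4,0,0],[0,0,-0.4333,0,0],[0,0,-0.4333,0,0]],
])

```text
time: 15.05
tool_pos: [482.3, -159.5, 315.6]
tcp_rot: [3.14, -0.002, 3.138]
contact_force: [0.2, -0.2, 0.5]
grip_width: 0.4
finger_force: 0.0
```

```bash
python3 m.py
```

```text
top red [248.7 232.3] 124.1 139.34
blue 46 mean 140.03 r<78 140.15 r>98 140.4
side red [298.9 238.8] 125.2 140.18
blue 99 mean 144.96 r<78 146.31 r>98 141.4
```

View pics/top9.png

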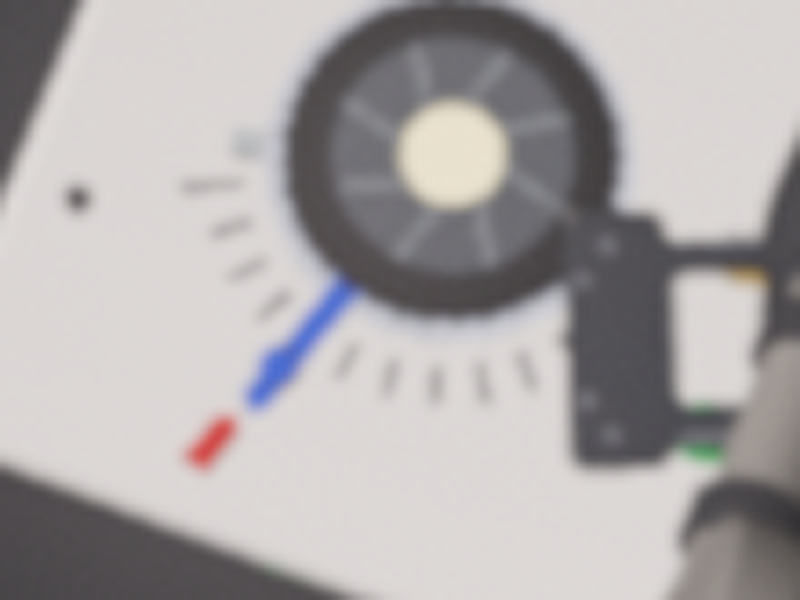

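The lever now lines up with red to within about 0.7–1° (0.012–0.018 rad, limit 0.05). The gripper is clear and touches nothing, so I'm handing in.

```bash
python3 -c "
from plant import bot
print(bot.close_job())"
```

```text
the job is handed in; nothing more can be done
None
```

The lever was pushed to the open end at the green disc and back to the red index, where it rests within about 0.02 rad by the camera; the vial, bottle and flask were never touched, and the job is handed in (no verdict was returned).

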